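# Knock a jammed printed housing out of its tapered nest

## Robot

A 6-joint arm with a two-finger parallel gripper is mounted at the origin on the work surface. World frame = base frame: x ahead of the robot, y to its left, z up, the work surface at z = 0. Lengths are in m, angles in degrees, forces in N, time in s.
With the tool pointing down it reaches from about 0.3 to 0.75 m from the base axis. Payload 8.5 kg.
Tool frame: the origin (TCP) lies on the centre line of the jaws, within the pads' length; the fingertips stand 19 mm ahead of it and the grasp point (between the pads) is the TCP (env.tcp_to_tips is the z of the fingertips in the tool frame, in m); z points along the fingers, y is the line along which they close (so a half turn about z gives the same grasp; the last joint's range is limited). The gripper opens to 85 mm and grips with 20 to 120 N. Pads are 22 mm wide; open, the fingers measure 114 mm over their backs; the gripper's body (76 mm by 85 mm) begins 54 mm behind the grasp point. The pads swing forward as they close: fully open they stand 13 mm farther back than shut.
Start: joints at [58.768, 21.807, 74.336, -0, 83.858, -12.336], TCP at [0.178, 0.52, 0.25] pointing down, gripper open.
Joint ranges: [-178.18, 178.18], [-50.72, 133.34], [12.68, 142.11], [-81.47, 261.47], [9.98, 163.14], [-165.26, 165.26]. Speed limits (degrees/s): [136.94, 136.94, 180, 180, 180, 180].

## Interface

Orientations are given as a 3x3 rotation matrix whose columns are the frame's x, y, z axes.
In Python, from rig import env gives the robot as it stands.
- The arm moves only by the tool servo_tool, never from a script. Its argument "steps" is a list of rows, each an object of numbers: "tx", "ty", "tz": the shift along the world's x, y, z in cm; "yaw": the turn about the world's z in degrees; "claw": the finger opening in cm, from 0 to 8.54. In form: [{"tx": .., "ty": .., "tz": .., "yaw": .., "claw": ..}, ...]. A call has 1 to 20 rows; each row shifts and turns the commanded pose from where the row before left it; what a row does not reach is not made up. A row lasts 1/10 s, in which the tool goes at most 50 mm and 8.59 degrees, less where a joint would pass 70% of its speed; a pose out of reach is approached as far as the arm can. A call with a gripper value outside its range is refused whole. The fingers move at their own pace and stop on an object; "newtons" is the grip in N (left out, the last holds). Time passes only in rows, so rows that do not move let the fingers close. It gives the time, the measured TCP pose, the force, the opening and the grip force at its end, in the units of the state.
- env.observe(): the state, without advancing time (a new reading comes with each control period).
- env.get_image(name): name is "scene" or "top" or "wrist"; returns (picture, depth): 400x640x3 uint8, red, green, blue; 400x640 float32, m along the optical axis (not along the pixel's ray), 0 where there is no reading.
- env.camera_model(name): a dict with "fovy" (degrees; the focal length in pixels is half the picture's height over the tangent of half this angle, whatever the lens; pixels are square), "cx", "cy" (the principal point, pixels), "T" (4x4, takes a point from camera to world coordinates). Camera axes: x right, y down, z forward; pixel columns grow to the right and rows downward; lengths in m; the calibration is good to about 2 mm. A picture is of the moment at which its call begins: read the wrist's pose just before it. camera_model takes no time and is no camera call; for the wrist camera it gives the pose at the moment of the call.
- env.close_job(): hands the job in; it is judged then, once.
The state is a dict: "time_s": time; "q": joint angles; "qvel": joint speeds; "joint_efforts": joint torques, N m; "position": TCP position; "tool_rot": TCP orientation; "ft_force": force on the tool from outside, world axes, zero at the start; "wrist_torque": the same for the moment, N m; "grip_width": finger opening in m; "gripper_force": force on a finger pad.
Only numpy, scipy, OpenCV 4.12 (cv2) and the standard library are available. Lean on these libraries where they do the work, as an engineer would, in place of code of your own. Each camera call takes 0.05 s, during which the arm holds its last target. There are 200 camera calls.

## Task

The black printed bearing housing has jammed in the tapered nest of the insert jig: use the wooden block, not the gripper, to knock it loose and move it on towards the end stop at the wide end until the steel keeper plate no longer covers the edges of its foot, but do not press it hard, least of all against the stop, or the print will crack. Then lift it out and stand it upright on the floor of the blue tray beside the finished one, and lay the block back on the black mat. Do not disturb the finished housing, the screwdriver or the flat black square.

Things in the scene. Friction and masses are not known exactly. Their poses are not given: they have to be found in the camera images.
- nest: Insert-jig nest fixed on the bench: aluminium plate 10 mm thick, x -50 to +120, y -86 to +64 mm, with two orange jaws under a steel keeper plate. Origin on the bench under the jammed housing's middle; x along the nest to the wide end (the way out), z up. Jaws x -35 to +45, 10 to 23 mm above the bench, inner faces at y = +-(26 + 0.15 x) mm; +y jaw fixed, -y jaw sprung.
- nest_mouth (a point): Middle of the open narrow mouth of the nest (x = -35 mm), on the plate's top, 41 mm wide. Above the jaws lies the keeper: a V-shaped steel plate 23 to 28 mm above the bench, arms over both edges of the foot (38 mm apart at their narrow end), with an end stop across the wide end. It is slotted and set differently each time, not reported: the housing meets the stop 22 to 56 mm out of its jam.
- nest_plungers (a point): Middle of the two brass spring plungers and the aluminium bar behind the sprung jaw, 21 mm above the bench; they reach to nest y = -91 mm and 32 mm above the bench.
- nest_jaw (a joint): Travel of the sprung jaw along the nest's +y, m. About 0 while the housing is jammed; +0.001 is fully in (wedge grip gone); outward limit -0.003. It presses on the foot with about 18 N (3 N/mm); with friction this takes about 8 to 25 N along the nest to overcome.
- housing: Black printed bearing housing, 70 mm high, 0.10 to 0.20 kg. Origin under the middle of its foot, x to the wide end, z up. Foot 90 mm long (x -45 to +45), 12 mm thick, 38.5 mm wide at the narrow end, 65 mm at the wide end. Jammed, its origin is 10 mm above the nest's, axes parallel. Slides freely after 5 mm along nest +x; centred at the stop it clears the keeper by 1.8 mm a side. 40 N cracks it.
- housing_tail (a point): Centre of the flat narrow end face of the housing's foot (38 mm wide, 12 mm high, 10 to 22 mm above the bench when on the jig): the place to knock. When jammed it stands 10 mm out of the narrow mouth.
- housing_barrel (a point): Centre of the housing's ribbed round barrel (upright, 36 mm solid core, 38 mm over the ribs), 45 mm above the foot's underside; the barrel runs from 12 to 70 mm above the underside. The place to grip for lifting; the keeper's top is 18 mm above the foot's underside.
- block: Beech tapping block, 130 x 28 x 36 mm (its own x, y, z), 0.10 kg, lying on the mat on its 28 mm side. Origin at the centre of its underside, x along its length, z up. It is narrow enough to follow the foot in between the jaws and the keeper's arms.
- mat: Black rubber mat, 220 x 180 x 3 mm (x, y, z), fixed on the bench. Origin at the centre of its underside; the block starts on it and ends on it.
- tray: Shallow blue tray, 250 x 160 x 22 mm outside, walls 4 mm, floor 5 mm thick, fixed. Origin at the centre of its underside, z up. The finished housing stands in its -x half; the +x half (around x = +65 mm, y = 0) is free.
- done_housing: Finished housing, same shape as the jammed one, standing in the -x half of the tray, its length across the tray. Bystander.
- driver: Orange-handled screwdriver, 170 mm, lying near the robot. Bystander; origin under its middle.
- print_plate: Flat black printed square, 85 x 85 x 5 mm, lying near the robot. Bystander; origin under its middle.
Mind the look-alikes: they are no part of the job. What is shaped like the housing but orange or pink is not meant.

How it is judged (in metres and radians):
On the way, in this order (a step that is already met when the one before it is completed fails the run):
1. the housing has been knocked loose, at least 16 mm out along the nest, still standing on the jig plate (x of housing in the frame of nest above 0.016 m and z of housing in the frame of nest below 0.018 m and horizontal distance between housing and nest below 0.1 m), for 0.2 s.
2. the housing has been lifted out, clear above the jaws (z of housing in the frame of nest above 0.035 m and angle between housing's own z axis and vertical below 0.5 rad), for 0.1 s.
At the end, for the whole second after the job is handed in: The housing stands upright (within 0.06 rad) and still, its foot flat on the tray's floor (within 3 mm); the block lies still on the mat, its middle within the mat's outline (x of housing in the frame of tray between -0.12 and 0.12 m and y of housing in the frame of tray between -0.075 and 0.075 m and z of housing in the frame of tray between 0.002 and 0.008 m and angle between housing's own z axis and vertical below 0.06 rad and linear speed of each of housing, block below 0.02 m/s and x of block in the frame of mat between -0.11 and 0.11 m and y of block in the frame of mat between -0.09 and 0.09 m and contact force between block and mat above 0.3 N); the robot touches nothing.
It fails at once if the gripper or arm pushes or grips the housing (over 1 N) before it has been knocked 16 mm out (contact force between any of the fingers, the arm and housing above 1 N and x of housing in the frame of nest below 0.016 m and z of housing in the frame of nest below 0.018 m and horizontal distance between housing and nest below 0.1 m).
It fails at once if the print is cracked: the block presses on it with more than 40 N (contact force between block and housing above 40 N).
It fails at once if the housing tips over (angle between housing's own z axis and vertical above 0.7 rad).
It fails at once if the finished housing, the screwdriver or the flat square is shifted more than 25 mm (distance of any of done_housing, driver, print_plate from where it was at the start of the episode above 0.025 m).
It also fails if it takes over 72 s, if anything falls off the work surface, if the arm or the gripper's body presses on something with over 40 N, if the wrist force passes 120 N, or if a joint passes its speed limit or range.

## Working session

There is one attempt and no reset: what is moved stays moved. The work goes in short steps, Python scripts to look and compute and a tool call to move; the robot and the scene stay as the last step left them, time stands still between calls to the robot, and variables do not carry over. Pictures are saved under pics/ and viewed, at most 10 in all, crops included, and the job is handed in when it is done.

Besides the shell and the picture viewer there is one more tool, called after "Call:" in YAML: its name, and indented under it one key for each argument. servo_tool: Moves the arm, as the interface text tells. Its arguments: {"type":"object","properties":{"steps":{"type":"array"},"newtons":{"type":"number"}},"required":["steps"]}

```bash
mkdir -p pics; ls; cat > h.py <<'E'
from rig import env
import numpy as np, cv2
def shot(name,tag):
    m=env.camera_model(name); im,d=env.get_image(name)
    np.savez(f'pics/{tag}.npz',im=im,d=d,T=m['T'],f=200/np.tan(np.radians(m['fovy'])/2),cx=m['cx'],cy=m['cy'])
    cv2.imwrite(f'pics/{tag}.png',im[:,:,::-1]); return cloud(tag)
def cloud(tag):
    z=np.load(f'pics/{tag}.npz'); d=z['d']; v,u=np.mgrid[:400,:640]
    P=np.stack([(u-z['cx'])/z['f']*d,(v-z['cy'])/z['f']*d,d],-1)
    W=P@z['T'][:3,:3].T+z['T'][:3,3]; W[d==0]=np.nan
    return z['im'],W
E
python3 - <<'E'
from h import *
a,_=shot('top','t0'); b,_=shot('scene','s0')
o=env.observe(); print(o['time_s'],o['position'],o['tool_rot'],env.camera_model('top'))
cv2.imwrite('pics/both.png',cv2.resize(np.vstack([a,b])[:,:,::-1],None,fx=.75,fy=.75))
E
```

```text
pics
0.1 [0.17799551 0.52014596 0.2497869 ] [[-9.46116262e-01  3.23826487e-01 -6.51464490e-04]
 [ 3.23827042e-01  9.46115638e-01 -1.11627449e-03]
 [ 2.54881496e-04 -1.26708726e-03 -9.99999165e-01]] {'fovy': 46.57767223351857, 'cx': 316.5463828890853, 'cy': 202.24870905926386, 'T': array([[-0.02284021, -0.99477914,  0.09946252,  0.37100725],
       [-0.99972126,  0.0221317 , -0.00822103,  0.01701433],
       [ 0.00597683, -0.09962257, -0.99500735,  1.511423  ],
       [ 0.        ,  0.        ,  0.        ,  1.        ]])}
```

View pics/both.png

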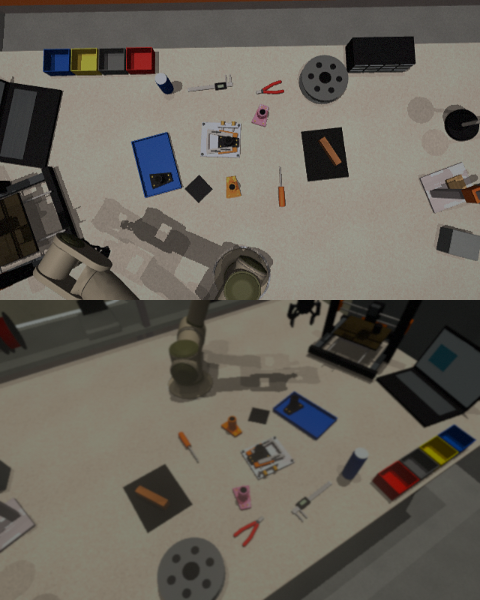

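Top view, in ×0.75 pixels: the nest with the jammed black housing is at (225,140). The look-alikes are orange (233,187), pink (261,115), and the finished one in the tray (161,180). The block is on the mat at (330,151), the driver at (281,187) and the black square at (199,189). I choose the black one in the nest and check it in a crop.

```bash
python3 - <<'E'
from h import *
im,W=cloud('t0')
a=cv2.resize(im[145:225,250:350,::-1],None,fx=6,fy=6,interpolation=cv2.INTER_CUBIC)
cv2.imwrite('pics/nestcrop.png',cv2.convertScaleAbs(a,alpha=1.5))
def rect(mask,n):
    k,l,s,c=cv2.connectedComponentsWithStats(mask.astype(np.uint8))
    for i in range(1,k):
        if s[i,4]>80:
            p=W[l==i]; p=p[~np.isnan(p[:,0])]; r=cv2.minAreaRect((p[:,:2]*1000).astype(np.float32))
            print(n,s[i],r,np.median(p[:,2]).round(4))
hsv=cv2.cvtColor(im,cv2.COLOR_RGB2HSV); R=np.zeros((400,640),bool); R[120:300,165:480]=1
h,s,v=cv2.split(hsv)
rect(R&(h>100)&(h<125)&(s>120),'blue'); rect(R&(v<60),'black'); rect(R&(h<16)&(s>100)&(v>60)&(W[...,2]>.012),'orange')
E
```

```text
blue [ 175  176   67   88 3450] ((473.7293701171875, 355.0032653808594), (249.0262908935547, 161.15789794921875), 13.91456127166748) 0.0049
black [401 120  49  17 142] ((750.1318969726562, -355.5037841796875), (161.9222412109375, 44.87535858154297), 75.84274291992188) 0.0043
black [ 402  170   63   72 3275] ((504.486572265625, -374.82391357421875), (218.47886657714844, 182.88687133789062), 5.650702953338623) 0.003
black [223 177  20  73  88] ((493.3937072753906, 278.1638488769531), (243.17068481445312, 2.858008623123169), 14.068476676940918) 0.0074
black [291 181  28  16 359] ((565.7544555664062, 42.73298263549805), (87.75648498535156, 50.41946792602539), 89.19219207763672) 0.0246
black [176 189  19  73 111] ((456.6171875, 429.80682373046875), (238.29469299316406, 7.453417778015137), 12.709263801574707) 0.0115
black [200 230  30  22 434] ((412.285888671875, 334.7355041503906), (62.654197692871094, 90.64054107666016), 15.069169998168945) 0.0186
black [247 234  36  36 685] ((366.60284423828125, 175.32907104492188), (83.15377807617188, 83.83052825927734), 43.870330810546875) 0.0049
orange [426 183  29  38 346] ((513.5247802734375, -390.15423583984375), (129.57839965820312, 29.4157772064209), 31.847362518310547) 0.0389
orange [302 239  17  19  82] ((374.77764892578125, 31.11346435546875), (52.131996154785156, 51.20702362060547), 39.13602066040039) 0.0167
orange [371 249   9  27 205] ((324.8104248046875, -178.501708984375), (82.68540954589844, 24.82317543029785), 0.3900776505470276) 0.0234
```

View pics/nestcrop.png

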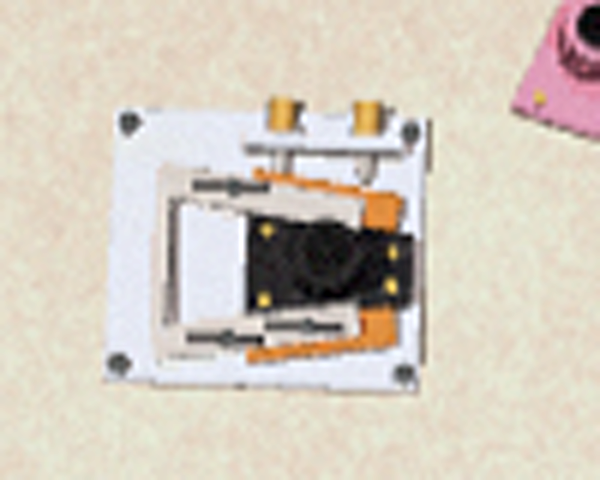

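The crop confirms it: the jammed black housing has its tail on the right, at crop (413,270), facing world -y. The way out (nest +x) runs to the left (world +y), the stop's inner edge is near crop x≈180, and the plungers are on the +x world side. Next I move above it for a close measurement.

Call:
servo_tool:
  steps:
    - {"tx": 2.5, "ty": -3.2, "tz": 0.5, "yaw": -4.7, "claw": 8.5}
    - {"tx": 2.5, "ty": -3.2, "tz": 0.5, "yaw": -4.7}
    - {"tx": 2.5, "ty": -3.2, "tz": 0.5, "yaw": -4.7}
    - {"tx": 2.5, "ty": -3.2, "tz": 0.5, "yaw": -4.7}
    - {"tx": 2.5, "ty": -3.2, "tz": 0.5, "yaw": -4.7}
    - {"tx": 2.5, "ty": -3.2, "tz": 0.5, "yaw": -4.7}
    - {"tx": 2.5, "ty": -3.2, "tz": 0.5, "yaw": -4.7}
    - {"tx": 2.5, "ty": -3.2, "tz": 0.5, "yaw": -4.7}
    - {"tx": 2.5, "ty": -3.2, "tz": 0.5, "yaw": -4.7}
    - {"tx": 2.5, "ty": -3.2, "tz": 0.5, "yaw": -4.7}
    - {"tx": 2.5, "ty": -3.2, "tz": 0.5, "yaw": -4.7}
    - {"tx": 2.5, "ty": -3.2, "tz": 0.5, "yaw": -4.7}
    - {"tx": 2.5, "ty": -3.2, "tz": 0.5, "yaw": -4.7}
    - {"tx": 2.5, "ty": -3.2, "tz": 0.5, "yaw": -4.7}
    - {"tx": 2.5, "ty": -3.2, "tz": 0.5, "yaw": -4.7}
    - {"tx": 0}
    - {"tx": 0}

```text
invalid input at $.steps[1]: expected keys tx, ty, tz, yaw, claw
```

```bash
python3 - <<'E'
from h import *
im,W=shot('wrist','w0'); o=env.observe(); print(o['time_s'],o['position'],o['tool_rot'][:,1],o['q'])
cv2.imwrite('pics/w0b.png',cv2.convertScaleAbs(im[:,:,::-1],alpha=1.5))
print(W[200,320],W[100,320],W[200,500])
E
```

```text
0.15 [0.17802483 0.52018574 0.24987702] [ 0.32382834  0.94611529 -0.00103236] [ 5.87670169e+01  2.18318177e+01  7.43712858e+01  8.20900579e-04
  8.38576233e+01 -1.23384485e+01]
[0.21989728 0.51053346 0.00110354] [0.10236693 0.55025183 0.000656  ] [2.95984558e-01 7.32402109e-01 1.01200422e-04]
```

View pics/w0b.png

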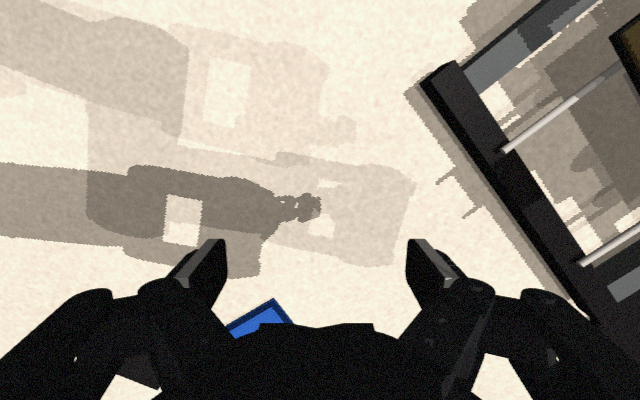

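Call:
servo_tool:
  steps:
    - {"tx": 2.5, "ty": -3.2, "tz": 0.5, "yaw": -4.7, "claw": 8.5}
    - {"tx": 2.5, "ty": -3.2, "tz": 0.5, "yaw": -4.7, "claw": 8.5}
    - {"tx": 2.5, "ty": -3.2, "tz": 0.5, "yaw": -4.7, "claw": 8.5}
    - {"tx": 2.5, "ty": -3.2, "tz": 0.5, "yaw": -4.7, "claw": 8.5}
    - {"tx": 2.5, "ty": -3.2, "tz": 0.5, "yaw": -4.7, "claw": 8.5}
    - {"tx": 2.5, "ty": -3.2, "tz": 0.5, "yaw": -4.7, "claw": 8.5}
    - {"tx": 2.5, "ty": -3.2, "tz": 0.5, "yaw": -4.7, "claw": 8.5}
    - {"tx": 2.5, "ty": -3.2, "tz": 0.5, "yaw": -4.7, "claw": 8.5}
    - {"tx": 2.5, "ty": -3.2, "tz": 0.5, "yaw": -4.7, "claw": 8.5}
    - {"tx": 2.5, "ty": -3.2, "tz": 0.5, "yaw": -4.7, "claw": 8.5}
    - {"tx": 2.5, "ty": -3.2, "tz": 0.5, "yaw": -4.7, "claw": 8.5}
    - {"tx": 2.5, "ty": -3.2, "tz": 0.5, "yaw": -4.7, "claw": 8.5}
    - {"tx": 2.5, "ty": -3.2, "tz": 0.5, "yaw": -4.7, "claw": 8.5}
    - {"tx": 2.5, "ty": -3.2, "tz": 0.5, "yaw": -4.7, "claw": 8.5}
    - {"tx": 2.5, "ty": -3.2, "tz": 0.5, "yaw": -4.7, "claw": 8.5}
    - {"tx": 0, "ty": 0, "tz": 0, "yaw": 0, "claw": 8.5}
    - {"tx": 0, "ty": 0, "tz": 0, "yaw": 0, "claw": 8.5}

```text
time_s: 1.85
position: [0.5532, 0.0398, 0.3247]
tool_rot: [[-0.01, 1.0, -0.001], [1.0, 0.01, 0.0], [0.0, -0.001, -1.0]]
ft_force: [-1.0, -0.1, -0.6]
grip_width: 0.0852
gripper_force: 0.0
```

```bash
python3 - <<'E'
from h import *
im,W=shot('wrist','w1'); o=env.observe(); print(o['time_s'],o['position'],o['tool_rot'][:,1],o['q'])
cv2.imwrite('pics/w1b.png',cv2.convertScaleAbs(im[:,:,::-1],alpha=1.5))
E
```

```text
1.9 [0.55277481 0.04060549 0.3249687 ] [ 9.99938156e-01  1.10774635e-02 -9.86628337e-04] [-8.04306646e+00  1.99599394e+01  6.49497357e+01  1.17888424e-02
  9.51493011e+01 -8.67670952e+00]
```

View pics/w1b.png

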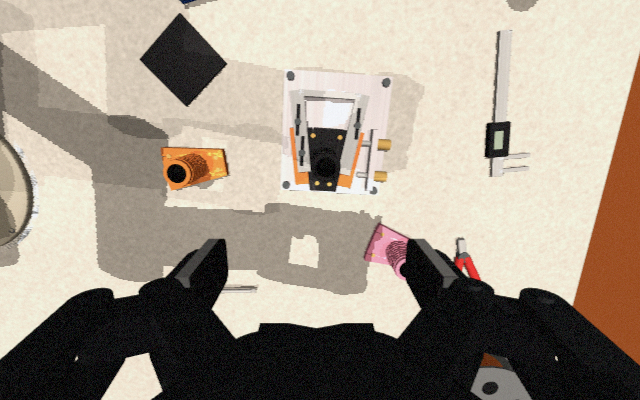

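The wrist view shows the nest plate at (283–395, 70–193), the barrel at (325,165), the tail edge at about row 190, the stop at about row 97, and pink at (390,250). Now I measure these from the cloud.

```bash
python3 - <<'E'
from h import *
im,W=cloud('w1'); v=im.max(2); hsv=cv2.cvtColor(im,cv2.COLOR_RGB2HSV)
def box(n,m):
    p=W[m]; p=p[~np.isnan(p[:,0])]; 
    r=cv2.minAreaRect((p[:,:2]*1000).astype(np.float32)); print(n,len(p),np.round(r[0],1),np.round(r[1],1),round(r[2],2),'z',np.round(np.percentile(p[:,2],[5,50,95]),4)); return p
R=np.zeros((400,640),bool); R[66:200,275:400]=1
X,Y,Z=W[...,0],W[...,1],W[...,2]
blk=(v<60)&R
foot=blk&(Z>.017)&(Z<.0235)&(abs(X-.566)<.045)&(abs(Y-.04)<.06); foot=cv2.morphologyEx(foot.astype(np.uint8),cv2.MORPH_OPEN,np.ones((3,3)))>0
p=box('foot',foot)
for y0 in np.arange(-.01,.10,.01):
    q=p[abs(p[:,1]-y0)<.005]
    if len(q)>5: print('  y%.3f'%y0,np.round([q[:,0].min(),q[:,0].max(),(q[:,0].min()+q[:,0].max())/2],4))
print('footY',np.percentile(p[:,1],[0,1,99,100]))
b=box('barreltop',R&(Z>.074)&(Z<.086))
plate=R&(Z>.007)&(Z<.013)&(v>100); box('plate',cv2.morphologyEx(plate.astype(np.uint8),cv2.MORPH_OPEN,np.ones((3,3)))>0)
kp=R&(Z>.0255)&(Z<.031)&(v>60); box('keeper',kp)
for c in (318,326,334,342): print(c,[(r,round(float(Y[r,c]),4),round(float(Z[r,c])*1000),int(v[r,c])) for r in range(90,134)if r<106 or r>122])
pk=(hsv[...,0]>150)&(hsv[...,1]>50)&(Z>.02)&(Y>-.15); box('pink',pk&(X<.75))
E
```

```text
foot 943 [568.9  42.2] [53.3 89.6] 0.11 z [0.0206 0.0219 0.0231]
  y0.000 [0.5454 0.5824 0.5639]
  y0.010 [0.5439 0.585  0.5644]
  y0.020 [0.5439 0.5848 0.5643]
  y0.050 [0.5452 0.5894 0.5673]
  y0.060 [0.5437 0.592  0.5678]
  y0.070 [0.5423 0.5931 0.5677]
  y0.080 [0.5422 0.5955 0.5689]
  y0.090 [0.5506 0.5786 0.5646]
footY [-0.00262513 -0.00228993  0.0867715   0.08695897]
barreltop 667 [565.8  42.9] [36.4 36.2] 0.22 z [0.0761 0.0801 0.0814]
plate 5924 [579.6  76.5] [170.3 150.1] 86.82 z [0.0087 0.01   0.0114]
keeper 2465 [587.5  70.6] [128.6 143. ] 86.78 z [0.0266 0.028  0.0297]
318 [(90, 0.1367, 28, 149), (91, 0.1354, 27, 141), (92, 0.1341, 28, 138), (93, 0.1328, 28, 139), (94, 0.1317, 26, 138), (95, 0.1303, 28, 138), (96, 0.129, 28, 117), (97, 0.1287, 12, 62), (98, 0.1274, 10, 94), (99, 0.126, 11, 95), (100, 0.1248, 10, 94), (101, 0.1234, 10, 158), (102, 0.1221, 10, 160), (103, 0.1207, 12, 159), (104, 0.1194, 10, 160), (105, 0.1181, 10, 158), (123, 0.0934, 10, 160), (124, 0.092, 12, 161), (125, 0.0905, 9, 163), (126, 0.0892, 10, 161), (127, 0.0878, 12, 114), (128, 0.0868, 20, 38)
[... 1370 characters left out ...]
]
342 [(90, 0.1384, 10, 157), (91, 0.1371, 10, 163), (92, 0.1344, 28, 159), (93, 0.1332, 28, 158), (94, 0.1318, 29, 160), (95, 0.1306, 28, 160), (96, 0.1294, 27, 160), (97, 0.1281, 27, 160), (98, 0.1269, 27, 97), (99, 0.1264, 10, 100), (100, 0.1252, 9, 117), (101, 0.1238, 10, 122), (102, 0.1225, 8, 123), (103, 0.121, 11, 166), (104, 0.1197, 10, 167), (105, 0.1184, 11, 164), (123, 0.0937, 10, 164), (124, 0.0923, 9, 161), (125, 0.0909, 11, 160), (126, 0.0895, 9, 160), (127, 0.088, 8, 161), (128, 0.0867, 10, 161), (129, 0.0858, 21, 85), (130, 0.0844, 22, 34), (131, 0.0831, 23, 35), (132, 0.0817, 22, 30), (133, 0.0804, 23, 28)]
pink 5829 [552.4  19.8] [150.9 351. ] 65.73 z [0.052  0.3852 0.4051]
```

Call:
servo_tool:
  steps:
    - {"tx": -0.47, "ty": -3.68, "tz": -0.6, "yaw": -4.9, "claw": 8.5}
    - {"tx": -0.47, "ty": -3.68, "tz": -0.6, "yaw": -4.9, "claw": 8.5}
    - {"tx": -0.47, "ty": -3.68, "tz": -0.6, "yaw": -4.9, "claw": 8.5}
    - {"tx": -0.47, "ty": -3.68, "tz": -0.6, "yaw": -4.9, "claw": 8.5}
    - {"tx": -0.47, "ty": -3.68, "tz": -0.6, "yaw": -4.9, "claw": 8.5}
    - {"tx": -0.47, "ty": -3.68, "tz": -0.6, "yaw": -4.9, "claw": 8.5}
    - {"tx": -0.47, "ty": -3.68, "tz": -0.6, "yaw": -4.9, "claw": 8.5}
    - {"tx": -0.47, "ty": -3.68, "tz": -0.6, "yaw": -4.9, "claw": 8.5}
    - {"tx": -0.47, "ty": -3.68, "tz": -0.6, "yaw": -4.9, "claw": 8.5}
    - {"tx": -0.47, "ty": -3.68, "tz": -0.6, "yaw": -4.9, "claw": 8.5}
    - {"tx": -0.47, "ty": -3.68, "tz": -0.6, "yaw": -4.9, "claw": 8.5}
    - {"tx": -0.47, "ty": -3.68, "tz": -0.6, "yaw": -4.9, "claw": 8.5}
    - {"tx": 0, "ty": 0, "tz": 0, "yaw": 0, "claw": 8.5}
    - {"tx": 0, "ty": 0, "tz": 0, "yaw": 0, "claw": 8.5}

```text
time_s: 3.3
position: [0.4968, -0.4004, 0.2531]
tool_rot: [[0.849, 0.528, -0.0], [0.528, -0.849, 0.001], [0.0, -0.001, -1.0]]
ft_force: [0.0, -0.3, -0.4]
grip_width: 0.0852
gripper_force: 0.0
```

```bash
python3 - <<'E'
from h import *
im,W=shot('wrist','w2'); o=env.observe(); print(o['time_s'],o['position'],o['tool_rot'][:,1],o['q'][5])
m=(W[...,2]>.036)&(W[...,2]<.042)&(im[...,0]>1.3*im[...,2])
k,l,s,c=cv2.connectedComponentsWithStats(m.astype(np.uint8)); i=1+s[1:,4].argmax(); p=W[l==i]
r=cv2.minAreaRect((p[:,:2]*1000).astype(np.float32)); print(s[i],r,np.median(p[:,2]))
E
```

```text
3.35 [ 0.49709159 -0.39985306  0.25357016] [ 5.28900713e-01 -8.48683660e-01 -2.85190673e-04] 8.636031157461
[ 307   95   26  115 2797] ((517.764404296875, -392.6380615234375), (129.5941925048828, 27.33852195739746), 31.40326690673828) 0.03896987740636848
```

Call:
servo_tool:
  newtons: 60
  steps:
    - {"tx": 0.38, "ty": -0.28, "tz": -3, "yaw": -0.5, "claw": 7}
    - {"tx": 0, "ty": 0, "tz": -4, "yaw": 0, "claw": 7}
    - {"tx": 0, "ty": 0, "tz": -4, "yaw": 0, "claw": 6}
    - {"tx": 0, "ty": 0, "tz": -4, "yaw": 0, "claw": 6}
    - {"tx": 0, "ty": 0, "tz": -3, "yaw": 0, "claw": 6}
    - {"tx": 0, "ty": 0, "tz": -2.5, "yaw": 0, "claw": 6}
    - {"tx": 0, "ty": 0, "tz": -1.6, "yaw": 0, "claw": 6}
    - {"tx": 0, "ty": 0, "tz": -0.5, "yaw": 0, "claw": 6}
    - {"tx": 0, "ty": 0, "tz": 0, "yaw": 0, "claw": 6}
    - {"tx": 0, "ty": 0, "tz": 0, "yaw": 0, "claw": 1.5}
    - {"tx": 0, "ty": 0, "tz": 0, "yaw": 0, "claw": 1.5}
    - {"tx": 0, "ty": 0, "tz": 0, "yaw": 0, "claw": 1.5}
    - {"tx": 0, "ty": 0, "tz": 0, "yaw": 0, "claw": 1.5}
    - {"tx": 0, "ty": 0, "tz": 0, "yaw": 0, "claw": 1.5}
    - {"tx": 0, "ty": 0, "tz": 0, "yaw": 0, "claw": 1.5}

```text
time_s: 4.85
position: [0.501, -0.4044, 0.0288]
tool_rot: [[0.854, 0.52, 0.002], [0.52, -0.854, -0.002], [0.001, 0.002, -1.0]]
ft_force: [0.0, 1.5, 6.9]
grip_width: 0.0273
gripper_force: 60.8
```

Call:
servo_tool:
  steps:
    - {"tx": 0, "ty": 0, "tz": 2, "yaw": 0, "claw": 1.5}
    - {"tx": 0, "ty": 0, "tz": 4, "yaw": 0, "claw": 1.5}
    - {"tx": 0, "ty": 0, "tz": 4, "yaw": 0, "claw": 1.5}
    - {"tx": 0, "ty": 0, "tz": 4, "yaw": 0, "claw": 1.5}
    - {"tx": 0.57, "ty": 3.02, "tz": 0, "yaw": 5.55, "claw": 1.5}
    - {"tx": 0.57, "ty": 3.02, "tz": 0, "yaw": 5.55, "claw": 1.5}
    - {"tx": 0.57, "ty": 3.02, "tz": 0, "yaw": 5.55, "claw": 1.5}
    - {"tx": 0.57, "ty": 3.02, "tz": 0, "yaw": 5.55, "claw": 1.5}
    - {"tx": 0.57, "ty": 3.02, "tz": 0, "yaw": 5.55, "claw": 1.5}
    - {"tx": 0.57, "ty": 3.02, "tz": 0, "yaw": 5.55, "claw": 1.5}
    - {"tx": 0.57, "ty": 3.02, "tz": 0, "yaw": 5.55, "claw": 1.5}
    - {"tx": 0.57, "ty": 3.02, "tz": 0, "yaw": 5.55, "claw": 1.5}
    - {"tx": 0.57, "ty": 3.02, "tz": 0, "yaw": 5.55, "claw": 1.5}
    - {"tx": 0.57, "ty": 3.02, "tz": 0, "yaw": 5.55, "claw": 1.5}
    - {"tx": 0, "ty": 0, "tz": -3, "yaw": 0, "claw": 1.5}
    - {"tx": 0, "ty": 0, "tz": -3, "yaw": 0, "claw": 1.5}
    - {"tx": 0, "ty": 0, "tz": -3, "yaw": 0, "claw": 1.5}
    - {"tx": 0, "ty": 0, "tz": -2, "yaw": 0, "claw": 1.5}
    - {"tx": 0, "ty": 0, "tz": 0, "yaw": 0, "claw": 1.5}
    - {"tx": 0, "ty": 0, "tz": 0, "yaw": 0, "claw": 1.5}

```text
time_s: 6.85
position: [0.5578, -0.1022, 0.058]
tool_rot: [[0.056, 0.998, 0.001], [0.998, -0.056, -0.0], [-0.0, 0.001, -1.0]]
ft_force: [0.3, -0.1, -1.0]
grip_width: 0.0271
gripper_force: 59.8
```

```bash
python3 - <<'E'
from h import *
im,W=shot('wrist','w3'); o=env.observe(); print(o['time_s'],o['position'],o['tool_rot'],o['ft_force'])
cv2.imwrite('pics/w3b.png',cv2.convertScaleAbs(im[:,:,::-1],alpha=1.5))
zt=o['position'][2]+.036-.0258
m=(abs(W[...,2]-zt)<.004)&(im[...,0]>1.3*im[...,2])&(abs(W[...,0]-.56)<.03)&(W[...,1]<.02)
k,l,s,c=cv2.connectedComponentsWithStats(m.astype(np.uint8)); i=1+s[1:,4].argmax(); p=W[l==i]
print(s[i],cv2.minAreaRect((p[:,:2]*1000).astype(np.float32)),np.median(p[:,2]),'top expected',zt,'ymax',p[:,1].max())
E
```

```text
6.9 [ 0.55811424 -0.10232502  0.05860883] [[ 5.58035732e-02  9.98439989e-01  1.88380110e-03]
 [ 9.98441548e-01 -5.58022146e-02 -7.66292317e-04]
 [-6.59976620e-04  1.92362713e-03 -9.99997932e-01]] [ 0.72121866  0.13681594 -1.90613939]
[  276    58    77   270 18473] ((560.1475830078125, -74.5870361328125), (111.85163116455078, 29.609861373901367), 88.04072570800781) 0.06824045668269563 top expected 0.06880882632352532 ymax -0.01833367858287109
```

View pics/w3b.png

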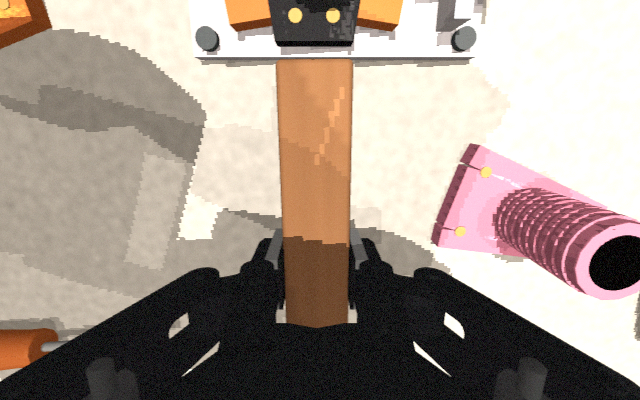

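The block is straight and centred on the tail: block columns 276–352, tail 276–356, tail face at row 45, block front at row 60. Lowering, then creeping to contact.

Call:
servo_tool:
  steps:
    - {"tx": 0, "ty": 0, "tz": -1, "yaw": 0, "claw": 1.5}
    - {"tx": 0, "ty": 0, "tz": -1.05, "yaw": 0, "claw": 1.5}
    - {"tx": 0.03, "ty": 0.5, "tz": 0, "yaw": 0, "claw": 1.5}
    - {"tx": 0.03, "ty": 0.4, "tz": 0, "yaw": 0, "claw": 1.5}
    - {"tx": 0.01, "ty": 0.2, "tz": 0, "yaw": 0, "claw": 1.5}
    - {"tx": 0.01, "ty": 0.1, "tz": 0, "yaw": 0, "claw": 1.5}
    - {"tx": 0, "ty": 0, "tz": 0, "yaw": 0, "claw": 1.5}
    - {"tx": 0, "ty": 0, "tz": 0, "yaw": 0, "claw": 1.5}

```text
time_s: 7.7
position: [0.5584, -0.0901, 0.037]
tool_rot: [[0.056, 0.998, 0.0], [0.998, -0.056, -0.0], [-0.0, 0.0, -1.0]]
ft_force: [0.1, 0.1, -1.2]
grip_width: 0.0271
gripper_force: 59.8
```

Call:
servo_tool:
  steps:
    - {"tx": 0.01, "ty": 0.1, "tz": 0, "yaw": 0, "claw": 1.5}
    - {"tx": 0.01, "ty": 0.1, "tz": 0, "yaw": 0, "claw": 1.5}
    - {"tx": 0.0, "ty": 0.1, "tz": 0, "yaw": 0, "claw": 1.5}

```text
time_s: 8.0
position: [0.5585, -0.087, 0.0368]
tool_rot: [[0.056, 0.998, -0.0], [0.998, -0.056, 0.0], [0.0, -0.0, -1.0]]
ft_force: [0.1, 0.8, -1.6]
grip_width: 0.0272
gripper_force: 59.8
```

Call:
servo_tool:
  steps:
    - {"tx": 0, "ty": 0.1, "tz": 0, "yaw": 0, "claw": 1.5}
    - {"tx": 0, "ty": 0, "tz": 0, "yaw": 0, "claw": 1.5}

```text
time_s: 8.2
position: [0.5586, -0.0868, 0.037]
tool_rot: [[0.055, 0.998, 0.0], [0.998, -0.055, -0.001], [-0.001, 0.0, -1.0]]
ft_force: [-2.2, -5.0, 0.1]
grip_width: 0.0275
gripper_force: 59.9
```

Call:
servo_tool:
  steps:
    - {"tx": 0, "ty": 0.1, "tz": 0, "yaw": 0, "claw": 1.5}
    - {"tx": 0, "ty": 0, "tz": 0, "yaw": 0, "claw": 1.5}

```text
time_s: 8.4
position: [0.5586, -0.0867, 0.0372]
tool_rot: [[0.055, 0.998, 0.0], [0.998, -0.055, -0.003], [-0.003, 0.001, -1.0]]
ft_force: [-2.4, -8.0, 0.6]
grip_width: 0.0272
gripper_force: 60.0
```

Call:
servo_tool:
  steps:
    - {"tx": 0, "ty": 0.1, "tz": 0, "yaw": 0, "claw": 1.5}
    - {"tx": 0, "ty": 0, "tz": 0, "yaw": 0, "claw": 1.5}

```text
time_s: 8.6
position: [0.5587, -0.0866, 0.0373]
tool_rot: [[0.055, 0.998, 0.001], [0.998, -0.055, -0.005], [-0.005, 0.001, -1.0]]
ft_force: [-3.2, -14.0, 1.9]
grip_width: 0.0273
gripper_force: 60.1
```

Call:
servo_tool:
  steps:
    - {"tx": 0, "ty": 0.1, "tz": 0, "yaw": 0, "claw": 1.5}
    - {"tx": 0, "ty": 0, "tz": 0, "yaw": 0, "claw": 1.5}

```text
time_s: 8.8
position: [0.5587, -0.0862, 0.0374]
tool_rot: [[0.055, 0.998, 0.001], [0.998, -0.055, -0.006], [-0.005, 0.001, -1.0]]
ft_force: [-3.7, -18.2, 1.3]
grip_width: 0.0271
gripper_force: 60.2
```

Call:
servo_tool:
  steps:
    - {"tx": 0, "ty": 0.08, "tz": 0, "yaw": 0, "claw": 1.5}
    - {"tx": 0, "ty": 0, "tz": 0, "yaw": 0, "claw": 1.5}

```text
time_s: 9.0
position: [0.5586, -0.0852, 0.0374]
tool_rot: [[0.055, 0.998, 0.0], [0.998, -0.055, -0.005], [-0.005, 0.001, -1.0]]
ft_force: [-4.1, -17.6, 1.2]
grip_width: 0.0269
gripper_force: 60.2
```

Call:
servo_tool:
  steps:
    - {"tx": 0.01, "ty": 0.08, "tz": 0, "yaw": 0, "claw": 1.5}
    - {"tx": 0, "ty": 0.08, "tz": 0, "yaw": 0, "claw": 1.5}
    - {"tx": 0, "ty": 0, "tz": 0, "yaw": 0, "claw": 1.5}

```text
time_s: 9.3
position: [0.5587, -0.0815, 0.037]
tool_rot: [[0.056, 0.998, 0.0], [0.998, -0.056, -0.001], [-0.001, 0.0, -1.0]]
ft_force: [0.6, -1.1, -1.2]
grip_width: 0.0276
gripper_force: 59.7
```

Call:
servo_tool:
  steps:
    - {"tx": 0.01, "ty": 0.1, "tz": 0, "yaw": 0, "claw": 1.5}
    - {"tx": 0, "ty": 0.1, "tz": 0, "yaw": 0, "claw": 1.5}
    - {"tx": 0, "ty": 0, "tz": 0, "yaw": 0, "claw": 1.5}

```text
time_s: 9.6
position: [0.5588, -0.0783, 0.0368]
tool_rot: [[0.055, 0.998, 0.0], [0.998, -0.055, 0.0], [0.0, 0.0, -1.0]]
ft_force: [-0.2, 0.1, 0.1]
grip_width: 0.0271
gripper_force: 59.8
```

Call:
servo_tool:
  steps:
    - {"tx": 0.01, "ty": 0.1, "tz": 0, "yaw": 0, "claw": 1.5}
    - {"tx": 0, "ty": 0.1, "tz": 0, "yaw": 0, "claw": 1.5}
    - {"tx": 0, "ty": 0, "tz": 0, "yaw": 0, "claw": 1.5}

```text
time_s: 9.9
position: [0.5588, -0.0764, 0.0368]
tool_rot: [[0.056, 0.998, -0.0], [0.998, -0.056, 0.0], [0.0, -0.0, -1.0]]
ft_force: [0.3, -1.1, -0.3]
grip_width: 0.0271
gripper_force: 59.8
```

Call:
servo_tool:
  steps:
    - {"tx": 0.02, "ty": 0.2, "tz": 0, "yaw": 0, "claw": 1.5}
    - {"tx": 0.02, "ty": 0.2, "tz": 0, "yaw": 0, "claw": 1.5}
    - {"tx": 0.02, "ty": 0.2, "tz": 0, "yaw": 0, "claw": 1.5}
    - {"tx": 0.02, "ty": 0.2, "tz": 0, "yaw": 0, "claw": 1.5}
    - {"tx": 0.02, "ty": 0.2, "tz": 0, "yaw": 0, "claw": 1.5}
    - {"tx": 0.02, "ty": 0.2, "tz": 0, "yaw": 0, "claw": 1.5}
    - {"tx": 0.01, "ty": 0.2, "tz": 0, "yaw": 0, "claw": 1.5}
    - {"tx": 0.01, "ty": 0.2, "tz": 0, "yaw": 0, "claw": 1.5}
    - {"tx": 0.01, "ty": 0.2, "tz": 0, "yaw": 0, "claw": 1.5}
    - {"tx": 0.01, "ty": 0.2, "tz": 0, "yaw": 0, "claw": 1.5}
    - {"tx": 0.01, "ty": 0.15, "tz": 0, "yaw": 0, "claw": 1.5}
    - {"tx": 0, "ty": 0, "tz": 0, "yaw": 0, "claw": 1.5}
    - {"tx": 0, "ty": 0, "tz": 0, "yaw": 0, "claw": 1.5}

```text
time_s: 11.2
position: [0.5604, -0.055, 0.0368]
tool_rot: [[0.056, 0.998, -0.0], [0.998, -0.056, 0.0], [0.0, -0.0, -1.0]]
ft_force: [0.1, 0.0, -1.2]
grip_width: 0.0272
gripper_force: 59.8
```

```bash
python3 - <<'E'
from h import *
im,W=shot('wrist','w4'); a,T=shot('top','t4'); o=env.observe(); print(o['time_s'],o['position'],o['ft_force'])
b=cv2.resize(a[145:225,250:350],None,fx=6,fy=6,interpolation=cv2.INTER_CUBIC)[:400,:600]
c=cv2.resize(im[:200,160:480],(600,375))
cv2.imwrite('pics/w4b.png',cv2.resize(cv2.convertScaleAbs(np.vstack([b,c])[:,:,::-1],alpha=1.5),None,fx=.77,fy=.77))
for n,C in(('w',W),('t',T)):
    m=(C[...,2]>.074)&(C[...,2]<.086)&(abs(C[...,0]-.567)<.04)&(abs(C[...,1]-.08)<.05); p=C[m]; print(n,len(p),p.min(0),p.max(0)) if len(p) else 0
E
```

```text
11.3 [ 0.56046503 -0.05508733  0.03677438] [-0.12941658  0.59237573 -1.58800764]
t 105 [0.54495534 0.05847527 0.0742166 ] [0.58289198 0.09290944 0.08546957]
```

View pics/w4b.png

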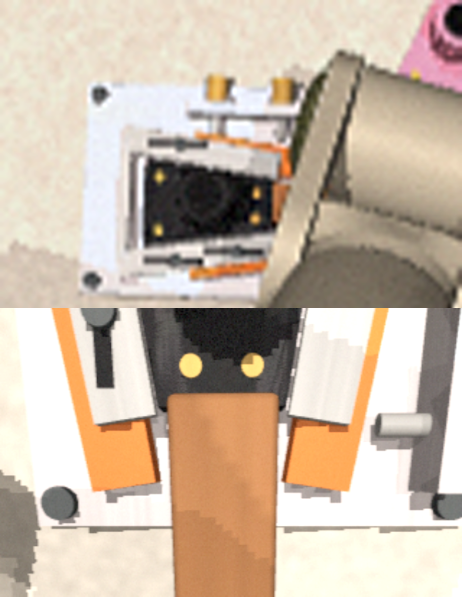

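The top crop shows the foot's front edge (145) a few mm short of the stop (133), with the block following between the arms. I go on gently, watching the force.

Call:
servo_tool:
  steps:
    - {"tx": 0.01, "ty": 0.1, "tz": 0, "yaw": 0, "claw": 1.5}
    - {"tx": 0, "ty": 0.1, "tz": 0, "yaw": 0, "claw": 1.5}
    - {"tx": 0.01, "ty": 0.1, "tz": 0, "yaw": 0, "claw": 1.5}
    - {"tx": 0, "ty": 0.1, "tz": 0, "yaw": 0, "claw": 1.5}

```text
time_s: 11.7
position: [0.5607, -0.0511, 0.0368]
tool_rot: [[0.056, 0.998, 0.0], [0.998, -0.056, -0.0], [-0.0, 0.0, -1.0]]
ft_force: [0.2, -0.1, -1.3]
grip_width: 0.0273
gripper_force: 59.8
```

Call:
servo_tool:
  steps:
    - {"tx": 0.01, "ty": 0.1, "tz": 0, "yaw": 0, "claw": 1.5}
    - {"tx": 0, "ty": 0.1, "tz": 0, "yaw": 0, "claw": 1.5}

```text
time_s: 11.9
position: [0.5608, -0.0491, 0.0368]
tool_rot: [[0.056, 0.998, -0.0], [0.998, -0.056, -0.0], [-0.0, -0.0, -1.0]]
ft_force: [0.5, 0.0, -0.8]
grip_width: 0.0271
gripper_force: 59.8
```

Call:
servo_tool:
  steps:
    - {"tx": 0.01, "ty": 0.08, "tz": 0, "yaw": 0, "claw": 1.5}

```text
time_s: 12.0
position: [0.5609, -0.0482, 0.0368]
tool_rot: [[0.056, 0.998, -0.0], [0.998, -0.056, -0.0], [-0.0, -0.0, -1.0]]
ft_force: [0.5, -1.5, 0.0]
grip_width: 0.0268
gripper_force: 59.8
```

Call:
servo_tool:
  steps:
    - {"tx": -0.01, "ty": -0.2, "tz": 0, "yaw": 0, "claw": 1.5}
    - {"tx": -0.05, "ty": -0.9, "tz": 0, "yaw": 0, "claw": 1.5}
    - {"tx": -0.1, "ty": -2.2, "tz": 0, "yaw": 0, "claw": 1.5}
    - {"tx": -0.12, "ty": -2.2, "tz": 0, "yaw": 0, "claw": 1.5}
    - {"tx": 0, "ty": 0, "tz": 3.3, "yaw": 0, "claw": 1.5}
    - {"tx": 0, "ty": 0, "tz": 5, "yaw": 0, "claw": 1.5}
    - {"tx": -0.24, "ty": -1.25, "tz": 5, "yaw": -2.3, "claw": 1.5}
    - {"tx": -0.48, "ty": -2.5, "tz": 0, "yaw": -4.6, "claw": 1.5}
    - {"tx": -0.48, "ty": -2.5, "tz": 0, "yaw": -4.6, "claw": 1.5}
    - {"tx": -0.48, "ty": -2.5, "tz": 0, "yaw": -4.6, "claw": 1.5}
    - {"tx": -0.48, "ty": -2.5, "tz": 0, "yaw": -4.6, "claw": 1.5}
    - {"tx": -0.48, "ty": -2.5, "tz": 0, "yaw": -4.6, "claw": 1.5}
    - {"tx": -0.48, "ty": -2.5, "tz": 0, "yaw": -4.6, "claw": 1.5}
    - {"tx": -0.48, "ty": -2.5, "tz": 0, "yaw": -4.6, "claw": 1.5}
    - {"tx": -0.48, "ty": -2.5, "tz": 0, "yaw": -4.6, "claw": 1.5}
    - {"tx": -0.48, "ty": -2.5, "tz": 0, "yaw": -4.6, "claw": 1.5}
    - {"tx": -0.48, "ty": -2.5, "tz": 0, "yaw": -4.6, "claw": 1.5}
    - {"tx": -0.48, "ty": -2.5, "tz": 0, "yaw": -4.6, "claw": 1.5}
    - {"tx": -0.24, "ty": -1.25, "tz": 0, "yaw": -2.3, "claw": 1.5}
    - {"tx": 0, "ty": 0, "tz": 0, "yaw": 0, "claw": 1.5}

```text
time_s: 14.0
position: [0.4998, -0.4044, 0.1679]
tool_rot: [[0.853, 0.522, -0.0], [0.522, -0.853, 0.0], [-0.0, -0.0, -1.0]]
ft_force: [0.7, 0.6, -1.0]
grip_width: 0.0273
gripper_force: 59.8
```

Call:
servo_tool:
  steps:
    - {"tx": 0, "ty": 0, "tz": -4, "yaw": 0, "claw": 1.5}
    - {"tx": 0, "ty": 0, "tz": -4, "yaw": 0, "claw": 1.5}
    - {"tx": 0, "ty": 0, "tz": -3.5, "yaw": 0, "claw": 1.5}
    - {"tx": 0, "ty": 0, "tz": -1.5, "yaw": 0, "claw": 1.5}
    - {"tx": 0, "ty": 0, "tz": -0.5, "yaw": 0, "claw": 1.5}
    - {"tx": 0, "ty": 0, "tz": -0.25, "yaw": 0, "claw": 1.5}
    - {"tx": 0, "ty": 0, "tz": -0.15, "yaw": 0, "claw": 1.5}
    - {"tx": 0, "ty": 0, "tz": 0, "yaw": 0, "claw": 1.5}

```text
time_s: 14.8
position: [0.5009, -0.4031, 0.0303]
tool_rot: [[0.851, 0.524, 0.001], [0.524, -0.851, -0.001], [0.0, 0.002, -1.0]]
ft_force: [-0.0, -0.0, -0.9]
grip_width: 0.0273
gripper_force: 59.8
```

Call:
servo_tool:
  steps:
    - {"tx": 0, "ty": 0, "tz": -0.12, "yaw": 0, "claw": 1.5}
    - {"tx": 0, "ty": 0, "tz": 0, "yaw": 0, "claw": 4}
    - {"tx": 0, "ty": 0, "tz": 0, "yaw": 0, "claw": 5.5}
    - {"tx": 0, "ty": 0, "tz": 0, "yaw": 0, "claw": 5.5}
    - {"tx": 0, "ty": 0, "tz": 0, "yaw": 0, "claw": 5.5}
    - {"tx": 0, "ty": 0, "tz": 3, "yaw": 0, "claw": 5.5}
    - {"tx": 0, "ty": 0, "tz": 4, "yaw": 0, "claw": 5.5}
    - {"tx": 0, "ty": 0, "tz": 4, "yaw": 0, "claw": 5.5}
    - {"tx": 0, "ty": 0, "tz": 4, "yaw": 0, "claw": 5.5}
    - {"tx": 0.47, "ty": 3.8, "tz": 1, "yaw": 4.6, "claw": 6}
    - {"tx": 0.47, "ty": 3.8, "tz": 1, "yaw": 4.6, "claw": 6}
    - {"tx": 0.47, "ty": 3.8, "tz": 1, "yaw": 4.6, "claw": 6}
    - {"tx": 0.47, "ty": 3.8, "tz": 1, "yaw": 4.6, "claw": 6}
    - {"tx": 0.47, "ty": 3.8, "tz": 1, "yaw": 4.6, "claw": 6}
    - {"tx": 0.47, "ty": 3.8, "tz": 0, "yaw": 4.6, "claw": 6}
    - {"tx": 0.47, "ty": 3.8, "tz": 0, "yaw": 4.6, "claw": 6}
    - {"tx": 0.47, "ty": 3.8, "tz": 0, "yaw": 4.6, "claw": 6}
    - {"tx": 0.47, "ty": 3.8, "tz": 0, "yaw": 4.6, "claw": 6}

```text
time_s: 16.6
position: [0.5428, -0.0594, 0.2283]
tool_rot: [[0.289, 0.957, 0.0], [0.957, -0.289, -0.0], [-0.0, 0.0, -1.0]]
ft_force: [1.0, 0.6, -0.3]
grip_width: 0.0598
gripper_force: 0.0
```

Call:
servo_tool:
  steps:
    - {"tx": 0.82, "ty": 4.1, "tz": 0, "yaw": 4.6, "claw": 6}
    - {"tx": 0.82, "ty": 4.1, "tz": 0, "yaw": 4.6, "claw": 6}
    - {"tx": 0.82, "ty": 4.1, "tz": 0, "yaw": 4.6, "claw": 6}
    - {"tx": 0, "ty": 0, "tz": 0, "yaw": 0, "claw": 6}
    - {"tx": 0, "ty": 0, "tz": 0, "yaw": 0, "claw": 6}

```text
time_s: 17.1
position: [0.5674, 0.0627, 0.228]
tool_rot: [[0.054, 0.999, -0.0], [0.999, -0.054, -0.0], [-0.0, -0.0, -1.0]]
ft_force: [-0.4, -0.6, 0.0]
grip_width: 0.0599
gripper_force: 0.0
```

```bash
python3 - <<'E'
from h import *
im,W=shot('wrist','w5'); o=env.observe(); print(o['time_s'],o['position'],o['tool_rot'][:,1])
cv2.imwrite('pics/w5b.png',cv2.convertScaleAbs(cv2.resize(im[20:280,180:500,::-1],None,fx=2.2,fy=2.2),alpha=1.5))
X,Y,Z=[W[...,i] for i in range(3)]; n=(abs(X-.567)<.06)&(abs(Y-.08)<.09)
p=W[n&(Z>.076)&(Z<.085)]; print('barrel',cv2.minAreaRect((p[:,:2]*1000).astype(np.float32)),len(p))
r=np.array([.0558,.9984]);s=np.array([-.9984,.0558]); O=np.array([.5663,.0425])
v=im.max(2); N=lambda m:np.c_[(W[m][:,:2]-O)@r,(W[m][:,:2]-O)@s]*1000
f=N(n&(v<60)&(Z>.018)&(Z<.0245)); k=N(n&(v>75)&(Z>.0255)&(Z<.0305)); print('foot x',f[:,0].min(),f[:,0].max())
for x0 in range(-30,85,10):
    a=f[abs(f[:,0]-x0)<2,1]; b=k[abs(k[:,0]-x0)<2,1]
    a=a[abs(a)<36]
    print(x0,np.round([a.min(),a.max()],1) if len(a) else'', 'keeper',np.round([b[b<0].max(),b[b>0].min()],1) if (b<0).any() and (b>0).any() else '')
# block
E
```

```text
17.15 [0.56737658 0.0617527  0.22803036] [ 9.98425274e-01 -5.60975977e-02 -1.79564082e-04]
barrel ((568.1932373046875, 80.70568084716797), (34.590702056884766, 34.30657196044922), 85.13180541992188) 1153
foot x -6.836750688501945 82.47878288422885
-30  keeper 
-20  keeper [-35.5  29.7]
-10  keeper [-20.4  20.3]
0 [-18.3  19.4] keeper [-22.5  21.4]
10 [-20.4  21.6] keeper [-23.4  23.4]
20 [-21.4  23.6] keeper [-25.3  24.4]
30 [-23.5  24.7] keeper [-26.3  26.4]
40 [-25.4  26.6] keeper [-28.2  27.3]
50 [-26.3  27.6] keeper [-29.1  29.2]
60 [-28.2  29.5] keeper [-31.  31.]
70 [-29.2  31.5] keeper [-32.8  32. ]
80 [-30.1  32.3] keeper [-33.8  33.8]
```

View pics/w5b.png

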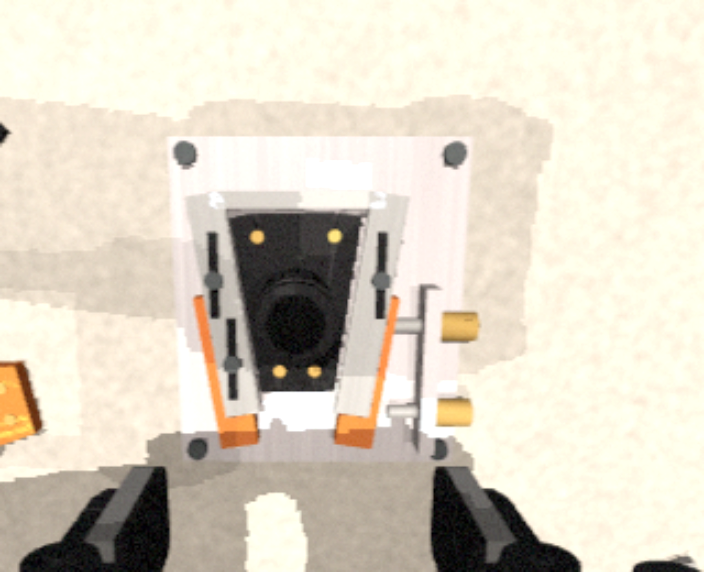

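The wrist view shows the housing at nest x≈38, 1–2 mm from the stop. White gaps run along both foot edges, so it is clear of the keeper. Barrel at crop (295,315). Now the grip.

Call:
servo_tool:
  newtons: 35
  steps:
    - {"tx": 0.1, "ty": 1.85, "tz": 0, "yaw": 0, "claw": 6}
    - {"tx": 0, "ty": 0, "tz": -3, "yaw": 0, "claw": 6}
    - {"tx": 0, "ty": 0, "tz": -4, "yaw": 0, "claw": 6}
    - {"tx": 0, "ty": 0, "tz": -4, "yaw": 0, "claw": 6}
    - {"tx": 0, "ty": 0, "tz": -3, "yaw": 0, "claw": 6}
    - {"tx": 0, "ty": 0, "tz": -2, "yaw": 0, "claw": 6}
    - {"tx": 0, "ty": 0, "tz": -1.3, "yaw": 0, "claw": 6}
    - {"tx": 0, "ty": 0, "tz": 0, "yaw": 0, "claw": 6}
    - {"tx": 0, "ty": 0, "tz": 0, "yaw": 0, "claw": 6}

```text
time_s: 18.05
position: [0.569, 0.0799, 0.0559]
tool_rot: [[0.057, 0.998, 0.001], [0.998, -0.057, -0.0], [-0.0, 0.001, -1.0]]
ft_force: [0.0, -0.0, 0.4]
grip_width: 0.0602
gripper_force: 0.0
```

Call:
servo_tool:
  steps:
    - {"tx": 0, "ty": 0, "tz": 0, "yaw": 0, "claw": 4.8}
    - {"tx": 0, "ty": 0, "tz": 0, "yaw": 0, "claw": 4.2}
    - {"tx": 0, "ty": 0, "tz": 0, "yaw": 0, "claw": 3.5}
    - {"tx": 0, "ty": 0, "tz": 0, "yaw": 0, "claw": 3}
    - {"tx": 0, "ty": 0, "tz": 0, "yaw": 0, "claw": 3}
    - {"tx": 0, "ty": 0, "tz": 0, "yaw": 0, "claw": 3}

```text
time_s: 18.65
position: [0.5686, 0.0806, 0.0561]
tool_rot: [[0.056, 0.998, 0.001], [0.998, -0.056, -0.0], [-0.0, 0.001, -1.0]]
ft_force: [-2.2, -0.4, 7.7]
grip_width: 0.0351
gripper_force: 34.2
```

Call:
servo_tool:
  steps:
    - {"tx": 0, "ty": 0, "tz": 0.3, "yaw": 0, "claw": 3}
    - {"tx": 0, "ty": 0, "tz": 0.3, "yaw": 0, "claw": 3}
    - {"tx": 0, "ty": 0, "tz": 0.3, "yaw": 0, "claw": 3}

```text
time_s: 18.95
position: [0.5682, 0.0806, 0.0641]
tool_rot: [[0.056, 0.998, -0.001], [0.998, -0.056, 0.0], [0.0, -0.001, -1.0]]
ft_force: [-0.7, 0.9, -3.1]
grip_width: 0.0353
gripper_force: 35.8
```

Call:
servo_tool:
  steps:
    - {"tx": 0, "ty": 0, "tz": 0.5, "yaw": 0, "claw": 3}
    - {"tx": 0, "ty": 0, "tz": 1, "yaw": 0, "claw": 3}
    - {"tx": 0, "ty": 0, "tz": 2, "yaw": 0, "claw": 3}
    - {"tx": 0, "ty": 0, "tz": 3, "yaw": 0, "claw": 3}
    - {"tx": 0, "ty": 0, "tz": 0, "yaw": 0, "claw": 3}

```text
time_s: 19.45
position: [0.5704, 0.0805, 0.1336]
tool_rot: [[0.056, 0.998, 0.008], [0.998, -0.056, -0.001], [-0.0, 0.008, -1.0]]
ft_force: [0.7, -0.7, -0.7]
grip_width: 0.035
gripper_force: 36.0
```

Call:
servo_tool:
  steps:
    - {"tx": -0.31, "ty": 1.5, "tz": 1, "yaw": 1.7, "claw": 3}
    - {"tx": -0.31, "ty": 2.8, "tz": 1, "yaw": 1.7, "claw": 3}
    - {"tx": -0.31, "ty": 3.2, "tz": 0, "yaw": 1.7, "claw": 3}
    - {"tx": -0.31, "ty": 3.2, "tz": 0, "yaw": 1.7, "claw": 3}
    - {"tx": -0.31, "ty": 3.2, "tz": 0, "yaw": 1.7, "claw": 3}
    - {"tx": -0.31, "ty": 3.2, "tz": 0, "yaw": 1.7, "claw": 3}
    - {"tx": -0.31, "ty": 3.2, "tz": 0, "yaw": 1.7, "claw": 3}
    - {"tx": -0.31, "ty": 3.2, "tz": 0, "yaw": 1.7, "claw": 3}
    - {"tx": -0.31, "ty": 3.2, "tz": 0, "yaw": 1.7, "claw": 3}
    - {"tx": -0.31, "ty": 2.4, "tz": 0, "yaw": 1.7, "claw": 3}
    - {"tx": 0, "ty": 0, "tz": -3, "yaw": 0, "claw": 3}
    - {"tx": 0, "ty": 0, "tz": -2.5, "yaw": 0, "claw": 3}
    - {"tx": 0, "ty": 0, "tz": 0, "yaw": 0, "claw": 3}
    - {"tx": 0, "ty": 0, "tz": 0, "yaw": 0, "claw": 3}

```text
time_s: 20.85
position: [0.5373, 0.372, 0.0945]
tool_rot: [[-0.239, 0.971, -0.0], [0.971, 0.239, -0.0], [0.0, -0.0, -1.0]]
ft_force: [0.0, 0.3, -1.0]
grip_width: 0.0356
gripper_force: 35.9
```

```bash
python3 - <<'E'
from h import *
im,W=shot('wrist','w6'); b,S=shot('scene','s6'); o=env.observe(); print(o['time_s'],o['position'],o['tool_rot'][:,1],o['grip_width'])
s=cv2.resize(b[110:220,330:490],None,fx=4,fy=4)
cv2.imwrite('pics/w6b.png',cv2.resize(cv2.convertScaleAbs(np.vstack([im,s[:,:640]])[:,:,::-1],alpha=1.5),None,fx=.7,fy=.7))
E
```

```text
20.95 [0.53800473 0.37194257 0.09574115] [0.97106229 0.23881399 0.00242932] 0.03494949879792012
```

View pics/w6b.png

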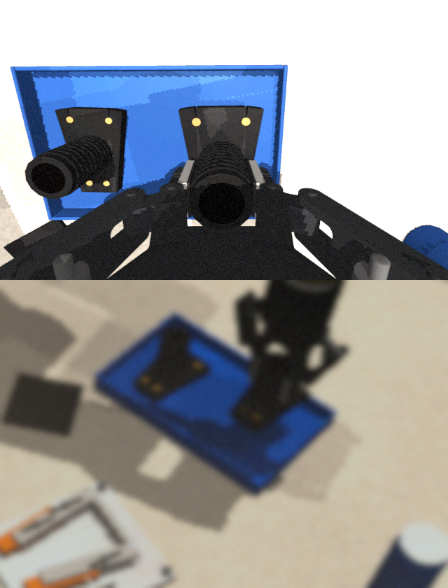

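The housing hangs upright over the free half: foot at (222,130), tray right wall at (285,70–), finished one at (95,150). Next I lower it.

Call:
servo_tool:
  steps:
    - {"tx": 0, "ty": 0, "tz": -2, "yaw": 0, "claw": 3}
    - {"tx": 0, "ty": 0, "tz": -1.2, "yaw": 0, "claw": 3}
    - {"tx": 0, "ty": 0, "tz": -0.4, "yaw": 0, "claw": 3}
    - {"tx": 0, "ty": 0, "tz": -0.3, "yaw": 0, "claw": 3}
    - {"tx": 0, "ty": 0, "tz": -0.2, "yaw": 0, "claw": 3}
    - {"tx": 0, "ty": 0, "tz": -0.1, "yaw": 0, "claw": 3}
    - {"tx": 0, "ty": 0, "tz": 0, "yaw": 0, "claw": 3}

```text
time_s: 21.65
position: [0.5376, 0.3716, 0.0524]
tool_rot: [[-0.239, 0.971, 0.0], [0.971, 0.239, 0.0], [0.0, 0.0, -1.0]]
ft_force: [-0.1, -0.8, -2.0]
grip_width: 0.0353
gripper_force: 35.9
```

Call:
servo_tool:
  steps:
    - {"tx": 0, "ty": 0, "tz": -0.1, "yaw": 0, "claw": 3}
    - {"tx": 0, "ty": 0, "tz": -0.1, "yaw": 0, "claw": 3}
    - {"tx": 0, "ty": 0, "tz": 0, "yaw": 0, "claw": 3}

```text
time_s: 21.95
position: [0.5375, 0.3716, 0.0501]
tool_rot: [[-0.239, 0.971, 0.0], [0.971, 0.239, 0.0], [0.0, 0.0, -1.0]]
ft_force: [0.0, -0.3, -1.8]
grip_width: 0.0353
gripper_force: 36.1
```

Call:
servo_tool:
  steps:
    - {"tx": 0, "ty": 0, "tz": -0.1, "yaw": 0, "claw": 3}
    - {"tx": 0, "ty": 0, "tz": 0, "yaw": 0, "claw": 3}

```text
time_s: 22.15
position: [0.5375, 0.3716, 0.0501]
tool_rot: [[-0.239, 0.971, 0.001], [0.971, 0.239, 0.0], [0.0, 0.001, -1.0]]
ft_force: [-2.3, -2.1, 5.6]
grip_width: 0.0351
gripper_force: 36.7
```

Call:
servo_tool:
  steps:
    - {"tx": 0, "ty": 0, "tz": -0.1, "yaw": 0, "claw": 3}
    - {"tx": 0, "ty": 0, "tz": 0, "yaw": 0, "claw": 3}

```text
time_s: 22.35
position: [0.5376, 0.3716, 0.05]
tool_rot: [[-0.239, 0.971, 0.001], [0.971, 0.239, 0.0], [0.0, 0.001, -1.0]]
ft_force: [-4.5, -3.1, 12.2]
grip_width: 0.0357
gripper_force: 37.2
```

Contact with the floor. Back off 1 mm of command, release and retreat.

Call:
servo_tool:
  steps:
    - {"tx": 0, "ty": 0, "tz": 0.1, "yaw": 0, "claw": 3}
    - {"tx": 0, "ty": 0, "tz": 0.1, "yaw": 0, "claw": 3.7}
    - {"tx": 0, "ty": 0, "tz": 0, "yaw": 0, "claw": 4.5}
    - {"tx": 0, "ty": 0, "tz": 0, "yaw": 0, "claw": 6}
    - {"tx": 0, "ty": 0, "tz": 0, "yaw": 0, "claw": 6}
    - {"tx": 0, "ty": 0, "tz": 0, "yaw": 0, "claw": 6}
    - {"tx": 0, "ty": 0, "tz": 2, "yaw": 0, "claw": 6}
    - {"tx": 0, "ty": 0, "tz": 4, "yaw": 0, "claw": 6}
    - {"tx": 0, "ty": 0, "tz": 4, "yaw": 0, "claw": 6}
    - {"tx": 0, "ty": 0, "tz": 5, "yaw": 0, "claw": 6}
    - {"tx": 0, "ty": -2, "tz": 5, "yaw": 0, "claw": 6}
    - {"tx": 0, "ty": -3, "tz": 2, "yaw": 0, "claw": 6}
    - {"tx": 0, "ty": 0, "tz": 0, "yaw": 0, "claw": 6}
    - {"tx": 0, "ty": 0, "tz": 0, "yaw": 0, "claw": 6}

```text
time_s: 23.75
position: [0.5374, 0.3228, 0.2663]
tool_rot: [[-0.238, 0.971, -0.0], [0.971, 0.238, 0.0], [0.0, -0.0, -1.0]]
ft_force: [0.0, 0.2, -1.0]
grip_width: 0.0597
gripper_force: 0.0
```

```bash
python3 - <<'E'
from h import *
im,W=shot('wrist','w7'); a,T=shot('top','t7'); b,S=shot('scene','s7'); print(env.observe()['time_s'])
n=(abs(W[...,0]-.5375)<.06)&(abs(W[...,1]-.3716)<.06)&(im.max(2)<70)
for lo,hi in((.072,.08),(.012,.022)):
    p=W[n&(W[...,2]>lo)&(W[...,2]<hi)]; print(len(p),cv2.minAreaRect((p[:,:2]*1000).astype(np.float32)),np.median(p[:,2]))
m=(T[...,2]>.034)&(T[...,2]<.044)&(a[...,0]>1.3*a[...,2])&(abs(T[...,0]-.51)<.1)&(abs(T[...,1]+.39)<.1); p=T[m]; print('block',cv2.minAreaRect((p[:,:2]*1000).astype(np.float32)),np.median(p[:,2]))
s=cv2.resize(a[120:290,165:480],(640,345)); cv2.imwrite('pics/f.png',cv2.resize(cv2.convertScaleAbs(np.vstack([im,s])[:,:,::-1],alpha=1.4),None,fx=.8,fy=.8))
E
```

```text
23.9
920 ((538.6622314453125, 371.6712646484375), (34.49262237548828, 33.71281814575195), 13.785252571105957) 0.07421821112682128
1933 ((552.372802734375, 375.4168701171875), (87.76229095458984, 89.37369537353516), 16.273696899414062) 0.01599681584339202
block ((514.790283203125, -391.3620300292969), (128.8365478515625, 29.536165237426758), 32.50026321411133) 0.038811406834823425
```

View pics/f.png

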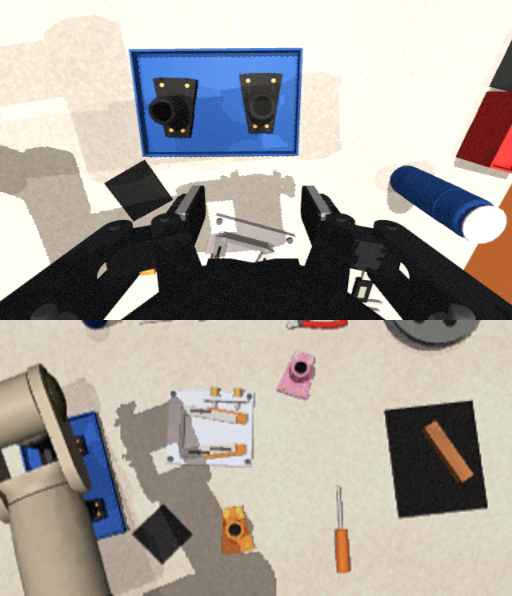

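Both housings stand in the tray, at (172,107) and (262,103), with the barrel top at 75 mm. The block lies on the mat at (447,450), and the bystanders are unmoved.

```bash
python3 -c "
from rig import env
print(env.close_job())"
```

```text
the job is handed in; nothing more can be done
None
```

The housing was knocked loose with the block (about 18 N measured at the wrist), lifted out and stood upright in the tray beside the finished one; the block is back on the mat, and the job was handed in after about 24 s, though the hand-in returned no verdict.

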